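# Point-and-check before starting the grinder

## Task

Do the point-and-check before grinding: point down at the orange cup that stands on the bamboo coaster, then at the knob on the lid of the steel canister, each time bringing the fingertips to about 3 cm above the middle of it and staying there for two full seconds. Then press the grinder's black button all the way down to start it, let it come up again, and draw back. Do not touch any of the cups, the canister, the jug or the coaster stack, and do not bring the fingers down over either of the other two cups.

Things in the scene. Friction and masses are not known exactly. Their poses are not given: they have to be found in the camera images.
- coaster: round bamboo coaster lying on the counter under one orange cup, 110 mm across, 10 mm thick. Origin: centre of its underside.
- cup_a: one of three identical orange plastic cups, open at the top, standing upright; 80 mm across the rim, 90 mm tall. Origin: centre of its underside, z up. Exactly one of the three cups stands on the coaster; the other two stand on the bare counter.
- cup_b: one of three identical orange plastic cups, open at the top, standing upright; 80 mm across the rim, 90 mm tall. Origin: centre of its underside, z up. Exactly one of the three cups stands on the coaster; the other two stand on the bare counter.
- cup_c: one of three identical orange plastic cups, open at the top, standing upright; 80 mm across the rim, 90 mm tall. Origin: centre of its underside, z up. Exactly one of the three cups stands on the coaster; the other two stand on the bare counter.
- canister: brushed steel canister with a flat dark lid (106 mm across, its top 134 mm up) and a black knob in the lid's centre (30 mm across, its top 156 mm up). Stands loose on the counter. Origin: centre of its underside, z up; the knob is on the z axis.
- grinder: compact electric grinder, fixed on the counter, red box 160 x 100 mm, 160 mm tall, with an amber hopper with a black lid (84 mm across, top 202 mm up) standing 35 mm along +x from its centre. Origin: centre of its underside; its -x side is its front. The black button is on top, 48 mm from the centre towards the front.
- button_top (a point): centre of the top face of the grinder's black press button (32 mm across, in a steel housing on the grinder's top). It is pressed straight down.
- button (a joint): how far the button is pressed, in m: 0 up, 0.006 fully down; a spring brings it back, fully down takes about 5 N.
- jug: white ceramic pour jug, about 92 mm across the belly, 115 mm tall, handle reaching 77 mm from the axis on its +y side, spout on its -y side. Loose bystander. Origin: centre of its underside.
- coaster_stack: four spare bamboo coasters in a round wooden holder with three steel pins, 113 mm across, 66 mm tall, no cup on it. Loose bystander. Origin: centre of its underside.
Mind the look-alikes: they are no part of the job. Several things look just like the grinder: the one meant starts farthest to the robot's right. What is shaped like the canister but blue is not meant.

How it is judged:
By the outcome, as a careful person would: the job done as asked, in the order asked, and still so for the second after the job is handed in, with the robot touching nothing.
It also fails if it takes over 51 s, if anything falls off the work surface, if the arm or the gripper's body presses on something with over 40 N, if the wrist force passes 120 N, or if a joint passes its speed limit or range.

## Robot

A 7-joint arm with a two-finger parallel gripper is mounted at the origin on the work surface. World frame = base frame: x ahead of the robot, y to its left, z up, the work surface at z = 0. Lengths are in m, angles in rad, forces in N, time in s.
With the tool pointing down it reaches from about 0.4 to 0.85 m from the base axis. Payload 10.4 kg.
Tool frame: the origin (TCP) lies on the front face of the gripper's body, between the roots of the fingers; the fingertips stand 73 mm ahead of it and the grasp point (between the pads) lies 54 mm ahead of it; z points along the fingers, y is the line along which they close (so a half turn about z gives the same grasp; the last joint's range is limited). The gripper opens to 85 mm and grips with 20 to 120 N. Pads are 22 mm wide; open, the fingers measure 114 mm over their backs; the gripper's body (76 mm by 85 mm) begins 54 mm behind the grasp point. The pads swing forward as they close: fully open they stand 13 mm farther back than shut.
Start: joints at [-1.154, 0.332, -0.065, 1.46, 0.022, 1.35, -0.088], TCP at [0.266, 0.566, 0.304] pointing down, gripper open.
Joint ranges: [-2.6, 2.6], [-0.5, 2.12], [-1.47, 1.34], [0.16, 2.42], [-1.27, 4.41], [0.06, 2.06], [-2.6, 2.6]. Speed limits (rad/s): [2.22, 2.22, 2.79, 2.79, 3.14, 3.14, 3.14].

## Interface

Orientations are given as a unit quaternion [x, y, z, w].
In Python, from workcell import manip gives the robot as it stands.
- The arm moves only by the shell command python3 -m jog 'ROWS' [FORCE]. ROWS is JSON, a list of rows, each an object with "grip": the gripper command: -1 is fully open, 1 is shut, values between are in proportion; "slide": the shift along the tool's x, y, z in cm, a list of three; "yaw": the turn about the tool's z in rad. A call has 1 to 8 rows; each row shifts and turns the commanded pose from where the row before left it, along the tool's axes as they then stand; what a row does not reach is not made up. A row lasts 1/10 s, in which the tool goes at most 50 mm and 8.59 degrees, less where a joint would pass 70% of its speed; a pose out of reach is approached as far as the arm can. A call with a gripper value outside its range is refused whole. The fingers move at their own pace and stop on an object; FORCE is the grip in N (left out, the last holds). Time passes only in rows, so rows that do not move let the fingers close. It gives the time, the measured TCP pose, the force, the opening and the grip force at its end, in the units of the state.
- manip.get_obs(): the state, without advancing time (a new reading comes with each control period).
- manip.camera(name): name is "side" or "top"; returns the picture (384x512x3 uint8, blue, green, red); there is no depth.
- manip.calibration(name): a dict with "vfov" (degrees; the focal length in pixels is half the picture's height over the tangent of half this angle, whatever the lens; pixels are square), "cx", "cy" (the principal point, pixels), "camera_from_world" (4x4, takes a point from world to camera coordinates). Camera axes: x right, y down, z forward; pixel columns grow to the right and rows downward; lengths in m; the calibration is good to about 2 mm. A picture is of the moment at which its call begins. calibration takes no time and is no camera call.
- manip.hand_in(): hands the job in; it is judged then, once.
Trained networks look in the newest picture that a camera, given by its name, has taken for a name from the list of things; names that differ only in an ending like _2 or _b are one class to them, and where a whole thing is asked for, a point or a joint stands for the part that bears it (a point fixed in the world has none). Each returns a list of dicts, best first, with "conf" (0 to 1); they miss things now and then, are a little off and sometimes report something else, mostly with a low value. They report only what shows in the picture. A call takes as long as a camera call. They do not tell look-alikes from the thing itself.
- manip.masks_of(thing, camera): "region" (384x512 bool, what is visible of it) and "centre" ([column, row] in pixels, amid what is visible of it).
The state is a dict: "clock": time; "joint_pos": joint angles; "joint_velocities": joint speeds; "tau": joint torques, N m; "position": TCP position; "ee_rot": TCP orientation; "ft_force": force on the tool from outside, world axes, zero at the start; "torque": the same for the moment, N m; "grip_width": opening from 0.0 (shut) to 1.0 (fully open); "grasp_force": force on a finger pad.
Only numpy, scipy, OpenCV 4.12 (cv2) and the standard library are available. Lean on these libraries where they do the work, as an engineer would, in place of code of your own. Each camera call takes 0.05 s, during which the arm holds its last target. There are 200 camera calls.

## Working session

There is one attempt and no reset: what is moved stays moved. The work goes in short steps, Python scripts to look and compute and a shell command to move; the robot and the scene stay as the last step left them, time stands still between calls to the robot, and variables do not carry over. Pictures are saved under pics/ and viewed, at most 10 in all, crops included, and the job is handed in when it is done.

```bash
mkdir -p pics; python3 - <<'E'
from workcell import manip
import cv2
for n in("top","side"):
    im=manip.camera(n); cv2.imwrite(f"pics/{n}0.png",im)
    c=manip.calibration(n); print(n,c)
    for t in("cup_a","coaster","canister","grinder","button_top"):
        for d in manip.masks_of(t,n): print(t,round(d["conf"],2),[round(float(v)) for v in d["centre"]],int(d["region"].sum()))
o=manip.get_obs();print(o["clock"],o["position"],o["ee_rot"],o["grip_width"])
E
```

```text
top {'vfov': 49.414001785946176, 'cx': 252.25090125281332, 'cy': 194.3724070077037, 'camera_from_world': array([[-0.00135609, -0.99999821,  0.00132024, -0.05414299],
       [-0.99778844,  0.00126536, -0.06645779,  0.44158974],
       [ 0.066456  , -0.00140744, -0.99778836,  1.23958884],
       [ 0.        ,  0.        ,  0.        ,  1.        ]])}
cup_a 0.91 [192, 191] 636
cup_a 0.87 [279, 176] 630
cup_a 0.59 [229, 126] 665
coaster 0.59 [271, 190] 404
canister 0.83 [390, 139] 1504
canister 0.82 [331, 140] 1376
grinder 0.68 [136, 135] 2952
grinder 0.68 [101, 282] 3201
button_top 0.62 [89, 308] 131
button_top 0.6 [124, 146] 110
side {'vfov': 55.083563489104876, 'cx': 259.23887472116144, 'cy': 185.8335452280508, 'camera_from_world': array([[ 0.99472089, -0.10135938, -0.01601979, -0.43038505],
       [-0.08832921, -0.76625751, -0.63643332,  0.09279638],
       [ 0.05223321,  0.63448853, -0.77116535,  1.20709948],
       [ 0.        ,  0.        ,  0.        ,  1.        ]])}
cup_a 0.97 [283, 219] 753
cup_a 0.89 [319, 183] 661
coaster 0.94 [278, 238] 441
canister 0.9 [344, 324] 2329
canister 0.77 [326, 260] 1908
grinder 0.76 [186, 116] 2434
grinder 0.65 [300, 120] 2418
button_top 0.6 [290, 102] 96
button_top 0.58 [302, 123] 2326
button_top 0.47 [167, 100] 59
button_top 0.33 [252, 287] 1383
0.6 [0.2661153  0.56554499 0.3039332 ] [2.18141108e-01 9.75917237e-01 5.48307283e-05 1.40617350e-05] 1.0030591519983487
```

View pics/top0.png

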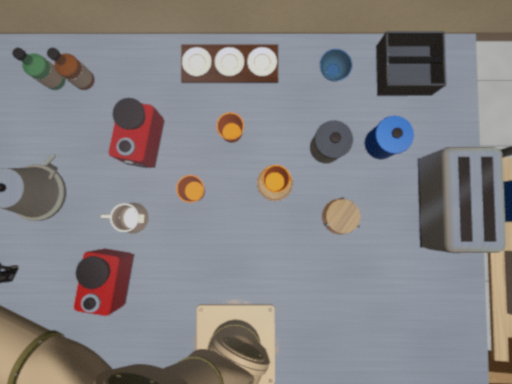

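View pics/side0.png

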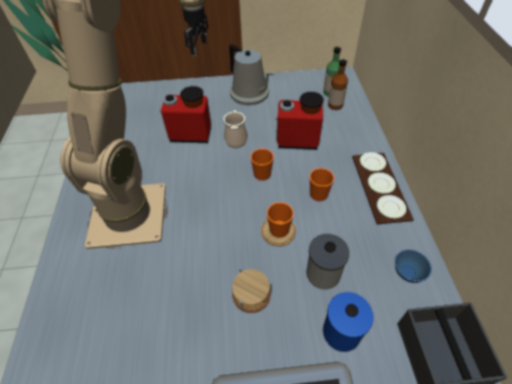

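Top view: the cups are at (192,191), (229,126) and (275,181); only the last one stands on the coaster, and the side view agrees at (280,222). The canisters are grey at (333,140) and blue at (393,135), so I want the grey one. The grinders are at (136,135) and (101,282). Robot-right is image-right, so I want (136,135), with its button at (124,146). The coaster stack at (342,216) has no cup on it.

```bash
cat > h.py <<'E'
from workcell import manip
import cv2, numpy as np
from scipy.optimize import minimize, least_squares
def proj(n,P):
    c=manip.calibration(n);T=c["camera_from_world"];f=192/np.tan(np.radians(c["vfov"]/2))
    p=np.atleast_2d(P)@T[:3,:3].T+T[:3,3]
    return p[:,:2]/p[:,2:]*f+[c["cx"],c["cy"]]
def tri(obs):
    return least_squares(lambda P:np.concatenate([proj(n,P)[0]-uv for n,uv in obs]),[.5,0,.15])
a=np.linspace(0,2*np.pi,40)
def rings(rz): return np.vstack([np.c_[r*np.cos(a),r*np.sin(a),0*a+z] for r,z in rz])
def fit(regs,rz,x0):
    R=rings(rz)
    def cost(q):
        s=0
        for n,m in regs:
            im=np.zeros((384,512),np.uint8)
            h=cv2.convexHull(np.float32(proj(n,R+[q[0],q[1],0])))
            cv2.fillConvexPoly(im,np.int32(np.round(h*16)),1,shift=4)
            s+=1-(im.astype(bool)&m).sum()/(im.astype(bool)|m).sum()
        return s
    return minimize(cost,x0,method="Nelder-Mead",options=dict(initial_simplex=[x0,[x0[0]+.02,x0[1]],[x0[0],x0[1]+.02]]))
def pick(t,n,uv):
    d=[d for d in manip.masks_of(t,n) if np.hypot(*(np.array(d["centre"])-uv))<14]
    return d[0] if d else None
E
python3 - <<'E'
from h import *
for n in("top","side"): im=manip.camera(n); np.save(n,im)
for nm,t,pt,ps,rz in(("cup","cup_a",(277,178),(283,219),[(.03,.01),(.04,.10)]),("can","canister",(331,140),(326,260),[(.052,0),(.053,.134),(.015,.156)])):
    d=[(n,pick(t,n,np.array(p))) for n,p in(("top",pt),("side",ps))]
    g=tri([(n,x["centre"]) for n,x in d if x]).x
    for regs in (d,d[:1],d[1:]):
        r=fit([(n,x["region"]) for n,x in regs],rz,g[:2]); print(nm,r.x.round(4),round(r.fun,3))
b=[(n,pick("button_top",n,np.array(p))) for n,p in(("top",(124,146)),("side",(290,102)))]
print([(n,x["centre"]) for n,x in b if x])
r=tri([(n,x["centre"]) for n,x in b]);print("button",r.x.round(4),r.fun.round(2))
T=np.load("top.npy");S=np.load("side.npy")
crop=lambda I,x,y:cv2.resize(I[y:y+60,x:x+80],None,fx=5,fy=5,interpolation=cv2.INTER_CUBIC)
cv2.imwrite("pics/crops.png",np.vstack([np.hstack([crop(T,90,110),crop(S,250,75)]),np.hstack([crop(T,235,150),crop(T,295,110)])]))
E
```

```text
cup [ 0.4818 -0.1192] 0.197
cup [ 0.48   -0.1244] 0.138
cup [ 0.4836 -0.1193] 0.056Traceback (most recent call last):
  File "<stdin>", line 7, in <module>
TypeError: 'NoneType' object is not subscriptable
```

```bash
python3 - <<'E'
from h import *
def best(t,n,p):
    for _ in range(4):
        manip.camera(n); d=pick(t,n,np.array(p))
        if d: return d
d=[(n,best("canister",n,p)) for n,p in(("top",(331,140)),("side",(326,260)))]
for regs in (d,d[:1],d[1:]):
    regs=[(n,x["region"]) for n,x in regs if x]
    if regs:
        r=fit(regs,[(.052,0),(.053,.134),(.015,.156)],np.array([.6,-.28])); print("can",r.x.round(4),round(r.fun,3))
b=[(n,best("button_top",n,p)) for n,p in(("top",(124,146)),("side",(290,102)))]
b=[(n,x["centre"]) for n,x in b if x];print(b)
if len(b)==2: r=tri(b);print("button",r.x.round(4),r.fun.round(2))
print(manip.get_obs()["clock"])
for n,P in(("top",[.4818,-.1192,.1]),("side",[.4818,-.1192,.1])): print(proj(n,P))
T=manip.camera("top");S=manip.camera("side")
crop=lambda I,x,y:cv2.resize(I[y:y+60,x:x+80],None,fx=5,fy=5,interpolation=cv2.INTER_CUBIC)
cv2.imwrite("pics/crops.png",np.vstack([np.hstack([crop(T,90,110),crop(S,250,75)]),np.hstack([crop(T,235,150),crop(T,295,110)])]))
E
```

```text
can [ 0.5888 -0.2774] 0.203
can [ 0.5861 -0.2792] 0.091
can [ 0.5891 -0.2728] 0.075
[('top', [123.0, 145.9]), ('side', [288.1, 102.8])]
button [0.5616 0.286  0.1767] [ 0.04 -0.89 -1.16  0.19]
1.4
[[275.22954157 178.01443106]]
[[279.48089404 212.41314458]]
```

View pics/crops.png

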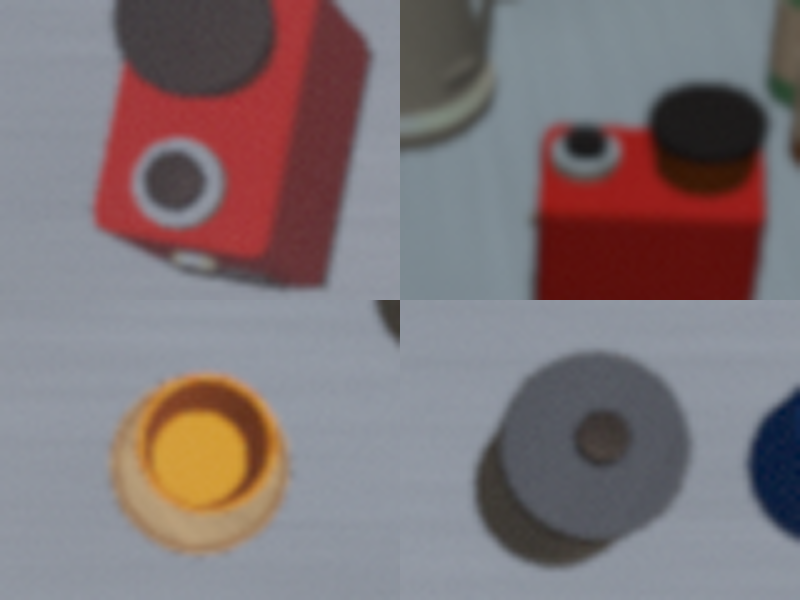

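The crops confirm the choices: a cup on the coaster with its rim centre at about (276.2,178), the grey canister with its knob at about (335.4,137), and the right-hand grinder's button at about (125,145.8) top and (287,102.6) side. Next I back-project these and plan the moves.

```bash
python3 - <<'E'
from h import *
from scipy.spatial.transform import Rotation as R
def bp(n,uv,z): return least_squares(lambda q:proj(n,[*q,z])[0]-uv,[.5,0]).x.round(4)
print("cup",bp("top",(276.2,178),.1)); print("knob",bp("top",(335.4,137),.156))
for z in(.165,.172,.178): print("btn",z,bp("top",(125,145.8),z),bp("side",(287,102.8),z))
o=manip.get_obs();M=R.from_quat(o["ee_rot"]);print(M.as_matrix().round(3))
E
```

```text
cup [ 0.4818 -0.1219]
knob [ 0.5866 -0.2786]
btn 0.165 [0.5616 0.2844] [0.5647 0.3018]
btn 0.172 [0.5604 0.2822] [0.5631 0.2929]
btn 0.178 [0.5592 0.2804] [0.5617 0.2853]
[[-0.905  0.426 -0.   ]
 [ 0.426  0.905  0.   ]
 [ 0.     0.    -1.   ]]
```

```bash
python3 -m jog '[{"grip":1,"slide":[0,0,-4],"yaw":0},{"grip":1,"slide":[-2,-2,-2],"yaw":0},{"grip":1,"slide":[-3,-3.3,0],"yaw":0},{"grip":1,"slide":[-3,-3.3,0],"yaw":0},{"grip":1,"slide":[-3,-3.3,0],"yaw":0},{"grip":1,"slide":[-3,-3.3,0],"yaw":0},{"grip":1,"slide":[-3,-3.3,0],"yaw":0},{"grip":1,"slide":[-3,-3.3,0],"yaw":0}]'
```

```text
clock: 2.3
position: [0.3545, 0.2813, 0.3641]
ee_rot: [0.218, 0.976, 0.0, 0.0]
ft_force: [1.4, 0.3, 0.2]
grip_width: -0.003
grasp_force: 0.0
```

```bash
python3 -m jog '[{"grip":1,"slide":[-3.4,-3.7,0],"yaw":0},{"grip":1,"slide":[-3.4,-3.7,0],"yaw":0},{"grip":1,"slide":[-3.4,-3.7,0],"yaw":0},{"grip":1,"slide":[-3.4,-3.7,0],"yaw":0},{"grip":1,"slide":[-3.4,-3.7,0],"yaw":0},{"grip":1,"slide":[-3.4,-3.7,0],"yaw":0},{"grip":1,"slide":[-3.4,-3.7,0],"yaw":0},{"grip":1,"slide":[-3.4,-3.7,0],"yaw":0}]'
```

```text
clock: 3.1
position: [0.4738, -0.1008, 0.3643]
ee_rot: [0.218, 0.976, 0.0, 0.001]
ft_force: [1.6, 0.7, 0.3]
grip_width: 0.003
grasp_force: 0.0
```

```bash
python3 -m jog '[{"grip":1,"slide":[-1.6,-1.5,3],"yaw":0},{"grip":1,"slide":[0,0,4],"yaw":0},{"grip":1,"slide":[0,0,4],"yaw":0},{"grip":1,"slide":[0,0,1],"yaw":0},{"grip":1,"slide":[0,0,0],"yaw":0}]'
python3 - <<'E'
from h import *
o=manip.get_obs();p=o["position"];out=[]
for n in("side","top"):
    im=manip.camera(n).copy();k=proj(n,[.482,-.121,.1])[0]
    q=[proj(n,p-[0,0,l])[0] for l in(.073,.086)];print(n,k,q)
    x,y=int(k[0])-60,int(k[1])-80
    c=cv2.resize(im[y:y+110,x:x+120],None,fx=3.3,fy=3.3,interpolation=cv2.INTER_CUBIC)
    for u,col in zip(q,((0,255,0),(255,0,255))): cv2.circle(c,tuple(int(v) for v in ((u-[x,y]+.5)*3.3)),3,col,1)
    out.append(c)
cv2.imwrite("pics/cup1.png",np.hstack(out))
E
```

```text
clock: 3.6
position: [0.4814, -0.1188, 0.2434]
ee_rot: [0.218, 0.976, -0.0, -0.001]
ft_force: [0.6, 0.2, 0.2]
grip_width: -0.002
grasp_force: 0.0
side [279.63234659 212.90590086] [array([279.97863968, 197.63380271]), array([279.85188817, 200.46139755])]
top [275.87003698 177.94278696] [array([276.59024487, 175.35834275]), array([276.30058611, 175.90304759])]
```

View pics/cup1.png

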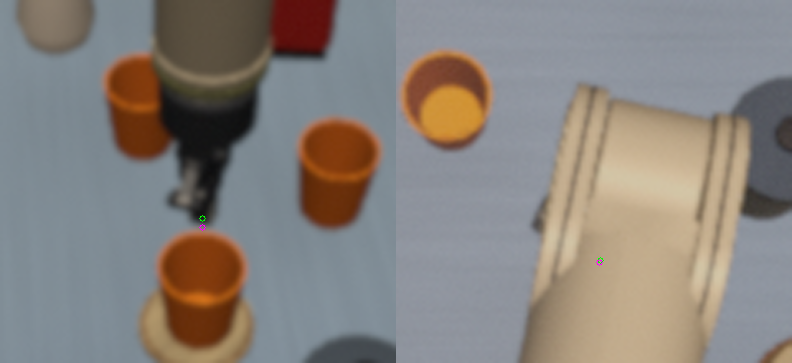

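The side view shows the shut fingertips at about the 73 mm mark, right above the chosen cup. I'll lower 4 cm and hold.

```bash
H='x'; python3 -m jog '[{"grip":1,"slide":[-0.1,-0.2,2],"yaw":0},{"grip":1,"slide":[0,0,2],"yaw":0},{"grip":1,"slide":[0,0,0],"yaw":0},{"grip":1,"slide":[0,0,0],"yaw":0},{"grip":1,"slide":[0,0,0],"yaw":0},{"grip":1,"slide":[0,0,0],"yaw":0},{"grip":1,"slide":[0,0,0],"yaw":0},{"grip":1,"slide":[0,0,0],"yaw":0}]'
python3 -m jog '[{"grip":1,"slide":[0,0,0],"yaw":0},{"grip":1,"slide":[0,0,0],"yaw":0},{"grip":1,"slide":[0,0,0],"yaw":0},{"grip":1,"slide":[0,0,0],"yaw":0},{"grip":1,"slide":[0,0,0],"yaw":0},{"grip":1,"slide":[0,0,0],"yaw":0},{"grip":1,"slide":[0,0,0],"yaw":0},{"grip":1,"slide":[0,0,0],"yaw":0}]'
python3 -m jog '[{"grip":1,"slide":[0,0,0],"yaw":0},{"grip":1,"slide":[0,0,0],"yaw":0},{"grip":1,"slide":[0,0,0],"yaw":0},{"grip":1,"slide":[0,0,0],"yaw":0},{"grip":1,"slide":[0,0,0],"yaw":0},{"grip":1,"slide":[0,0,0],"yaw":0},{"grip":1,"slide":[0,0,0],"yaw":0},{"grip":1,"slide":[0,0,0],"yaw":0}]'
python3 -m jog '[{"grip":1,"slide":[0,0,0],"yaw":0},{"grip":1,"slide":[0,0,0],"yaw":0},{"grip":1,"slide":[0,0,0],"yaw":0},{"grip":1,"slide":[0,0,0],"yaw":0}]'
```

```text
clock: 4.5
position: [0.482, -0.1212, 0.2043]
ee_rot: [0.218, 0.976, 0.0, 0.0]
ft_force: [0.4, -0.1, 0.5]
grip_width: 0.005
grasp_force: 0.0
clock: 5.3
position: [0.4819, -0.1212, 0.2039]
ee_rot: [0.218, 0.976, 0.0, 0.0]
ft_force: [-1.1, -0.3, 0.8]
grip_width: 0.004
grasp_force: 0.0
clock: 6.1
position: [0.4819, -0.1212, 0.2039]
ee_rot: [0.218, 0.976, 0.0, 0.0]
ft_force: [-0.4, 0.3, -0.4]
grip_width: 0.0
grasp_force: 0.0
clock: 6.5
position: [0.4819, -0.1212, 0.2039]
ee_rot: [0.218, 0.976, 0.0, 0.0]
ft_force: [0.8, 0.8, 0.7]
grip_width: 0.001
grasp_force: 0.0
```

```bash
python3 -m jog '[{"grip":1,"slide":[0,0,-4],"yaw":0},{"grip":1,"slide":[0,0,-4],"yaw":0},{"grip":1,"slide":[-3.2,-2,-3],"yaw":0},{"grip":1,"slide":[-3.2,-2,0],"yaw":0},{"grip":1,"slide":[-3.2,-2,0],"yaw":0},{"grip":1,"slide":[-3.2,-2,0],"yaw":0},{"grip":1,"slide":[-3.2,-1.8,0],"yaw":0},{"grip":1,"slide":[-0.2,0,0],"yaw":0}]'
python3 - <<'E'
from h import *
o=manip.get_obs();p=o["position"];print(p)
n="side";im=manip.camera(n).copy();k=proj(n,[.5866,-.2785,.156])[0];u=proj(n,p-[0,0,.073])[0]
x,y=int(k[0])-60,int(k[1])-70
c=cv2.resize(im[y:y+110,x:x+120],None,fx=4,fy=4,interpolation=cv2.INTER_CUBIC)
for w,col in((u,(0,255,0)),(k,(255,0,255))): cv2.circle(c,tuple(int(v) for v in ((w-[x,y]+.5)*4)),3,col,1)
cv2.imwrite("pics/knob1.png",c)
E
```

```text
clock: 7.3
position: [0.5872, -0.2825, 0.3123]
ee_rot: [0.22, 0.976, -0.002, -0.001]
ft_force: [-1.2, -0.2, -0.4]
grip_width: 0.0
grasp_force: 0.0
[ 0.58717813 -0.282514    0.31230673]
```

View pics/knob1.png

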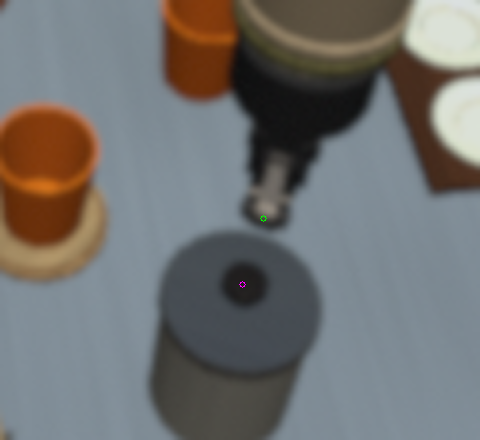

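The fingertips are above the grey canister's knob, with the knob at about (245,280) in the crop. I'll lower 5.3 cm and hold.

```bash
python3 -m jog '[{"grip":1,"slide":[0,0,2],"yaw":0},{"grip":1,"slide":[0,0,2],"yaw":0},{"grip":1,"slide":[0,0,1.3],"yaw":0},{"grip":1,"slide":[0,0,0],"yaw":0},{"grip":1,"slide":[0,0,0],"yaw":0}]'
```

```text
clock: 7.85
position: [0.5869, -0.2785, 0.2616]
ee_rot: [0.218, 0.976, 0.0, 0.0]
ft_force: [0.1, -0.1, 0.9]
grip_width: -0.001
grasp_force: 0.0
```

```bash
python3 -m jog '[{"grip":1,"slide":[0,0,0.2],"yaw":0},{"grip":1,"slide":[0,0,0],"yaw":0},{"grip":1,"slide":[0,0,0],"yaw":0},{"grip":1,"slide":[0,0,0],"yaw":0},{"grip":1,"slide":[0,0,0],"yaw":0},{"grip":1,"slide":[0,0,0],"yaw":0},{"grip":1,"slide":[0,0,0],"yaw":0},{"grip":1,"slide":[0,0,0],"yaw":0}]'
python3 -m jog '[{"grip":1,"slide":[0,0,0],"yaw":0},{"grip":1,"slide":[0,0,0],"yaw":0},{"grip":1,"slide":[0,0,0],"yaw":0},{"grip":1,"slide":[0,0,0],"yaw":0},{"grip":1,"slide":[0,0,0],"yaw":0},{"grip":1,"slide":[0,0,0],"yaw":0},{"grip":1,"slide":[0,0,0],"yaw":0},{"grip":1,"slide":[0,0,0],"yaw":0}]'
python3 -m jog '[{"grip":1,"slide":[0,0,0],"yaw":0},{"grip":1,"slide":[0,0,0],"yaw":0},{"grip":1,"slide":[0,0,0],"yaw":0},{"grip":1,"slide":[0,0,0],"yaw":0},{"grip":1,"slide":[0,0,0],"yaw":0},{"grip":1,"slide":[0,0,0],"yaw":0},{"grip":1,"slide":[0,0,0],"yaw":0},{"grip":1,"slide":[0,0,0],"yaw":0}]'
```

```text
clock: 8.65
position: [0.5868, -0.2789, 0.2589]
ee_rot: [0.218, 0.976, 0.0, 0.0]
ft_force: [0.0, 0.3, 0.4]
grip_width: 0.001
grasp_force: 0.0
clock: 9.45
position: [0.5868, -0.2788, 0.2589]
ee_rot: [0.218, 0.976, 0.0, 0.0]
ft_force: [-0.1, 0.4, -1.0]
grip_width: 0.0
grasp_force: 0.0
clock: 10.25
position: [0.5867, -0.2788, 0.2589]
ee_rot: [0.218, 0.976, 0.0, -0.0]
ft_force: [-0.1, -0.1, -0.0]
grip_width: -0.003
grasp_force: 0.0
```

```bash
python3 -m jog '[{"grip":1,"slide":[0,0,-4],"yaw":0},{"grip":1,"slide":[0,0,-4],"yaw":0},{"grip":1,"slide":[2,3.8,-2],"yaw":0},{"grip":1,"slide":[2,3.8,0],"yaw":0},{"grip":1,"slide":[2,3.8,0],"yaw":0},{"grip":1,"slide":[2,3.8,0],"yaw":0},{"grip":1,"slide":[2,3.8,0],"yaw":0},{"grip":1,"slide":[2,3.8,0],"yaw":0}]'
python3 -m jog '[{"grip":1,"slide":[2,3.8,0],"yaw":0},{"grip":1,"slide":[2,3.8,0],"yaw":0},{"grip":1,"slide":[2,3.8,0],"yaw":0},{"grip":1,"slide":[2,3.8,0],"yaw":0},{"grip":1,"slide":[2,3.8,0],"yaw":0},{"grip":1,"slide":[2,3.8,0],"yaw":0},{"grip":1,"slide":[2,3.5,0],"yaw":0},{"grip":1,"slide":[0.3,0.3,0],"yaw":0}]'
python3 -m jog '[{"grip":1,"slide":[0,0,2],"yaw":0},{"grip":1,"slide":[0,0,2],"yaw":0},{"grip":1,"slide":[0,0,1],"yaw":0},{"grip":1,"slide":[0,0,0],"yaw":0},{"grip":1,"slide":[0,0,0],"yaw":0}]'
python3 - <<'E'
from h import *
o=manip.get_obs();p=o["position"]
n="side";im=manip.camera(n).copy();k=proj(n,[.560,.281,.178])[0]
x,y=int(k[0])-50,int(k[1])-60
c=cv2.resize(im[y:y+100,x:x+120],None,fx=5,fy=5,interpolation=cv2.INTER_CUBIC)
for w,col in((proj(n,p-[0,0,.073])[0],(0,255,0)),(k,(255,0,255))): cv2.circle(c,tuple(int(v) for v in ((w-[x,y]+.5)*5)),3,col,1)
cv2.imwrite("pics/btn1.png",c)
E
```

```text
clock: 11.05
position: [0.5749, -0.0198, 0.3591]
ee_rot: [0.218, 0.976, 0.0, 0.0]
ft_force: [0.8, -0.2, 0.4]
grip_width: 0.002
grasp_force: 0.0
clock: 11.85
position: [0.5571, 0.2867, 0.3578]
ee_rot: [0.214, 0.977, 0.0, -0.001]
ft_force: [-1.2, -1.1, 0.6]
grip_width: -0.004
grasp_force: 0.0
clock: 12.35
position: [0.5593, 0.2799, 0.3097]
ee_rot: [0.218, 0.976, 0.0, 0.0]
ft_force: [-0.3, -0.2, 1.5]
grip_width: 0.0
grasp_force: 0.0
```

View pics/btn1.png

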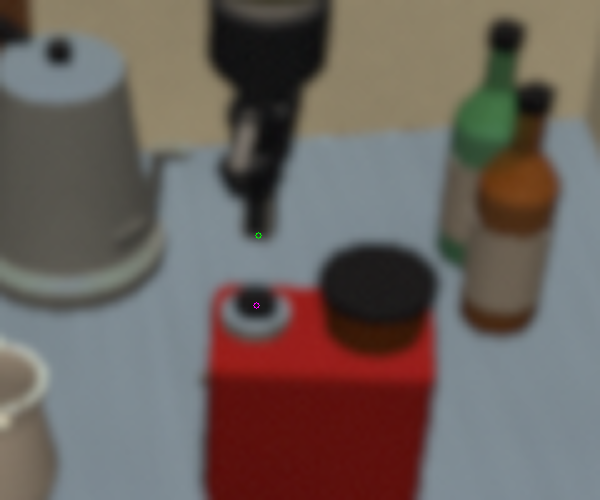

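The fingertip is in line above the button, marked at (256,305) in the crop. I'll lower to near contact, then press in small steps.

```bash
python3 -m jog '[{"grip":1,"slide":[0,0,2],"yaw":0},{"grip":1,"slide":[0,0,2],"yaw":0},{"grip":1,"slide":[0,0,1],"yaw":0},{"grip":1,"slide":[0,0,0],"yaw":0},{"grip":1,"slide":[0,0,0],"yaw":0}]'
python3 -m jog '[{"grip":1,"slide":[0,0,0.4],"yaw":0},{"grip":1,"slide":[0,0,0],"yaw":0}]'
python3 -m jog '[{"grip":1,"slide":[0,0,0.3],"yaw":0},{"grip":1,"slide":[0,0,0],"yaw":0}]'
python3 -m jog '[{"grip":1,"slide":[0,0,0.3],"yaw":0},{"grip":1,"slide":[0,0,0],"yaw":0}]'
```

```text
clock: 12.9
position: [0.5595, 0.2802, 0.26]
ee_rot: [0.218, 0.976, 0.0, 0.0]
ft_force: [0.1, 0.7, 0.0]
grip_width: 0.003
grasp_force: 0.0
clock: 13.1
position: [0.5592, 0.2802, 0.2552]
ee_rot: [0.218, 0.976, 0.0, 0.0]
ft_force: [-0.7, -0.4, -0.3]
grip_width: -0.001
grasp_force: 0.0
clock: 13.3
position: [0.5593, 0.2802, 0.2522]
ee_rot: [0.218, 0.976, 0.0, 0.0]
ft_force: [1.1, -0.5, 2.9]
grip_width: -0.003
grasp_force: 1.4
clock: 13.5
position: [0.5593, 0.2802, 0.249]
ee_rot: [0.218, 0.976, 0.0, 0.0]
ft_force: [-0.2, 0.1, 4.5]
grip_width: -0.001
grasp_force: 2.3
```

```bash
python3 -m jog '[{"grip":1,"slide":[0,0,0.3],"yaw":0},{"grip":1,"slide":[0,0,0],"yaw":0}]'
python3 -m jog '[{"grip":1,"slide":[0,0,0.2],"yaw":0},{"grip":1,"slide":[0,0,0],"yaw":0}]'
```

```text
clock: 13.7
position: [0.5594, 0.2802, 0.2485]
ee_rot: [0.218, 0.976, 0.001, 0.0]
ft_force: [-7.7, -3.4, 21.0]
grip_width: 0.001
grasp_force: 10.7
clock: 13.9
position: [0.5595, 0.2801, 0.2482]
ee_rot: [0.218, 0.976, 0.002, 0.0]
ft_force: [-13.3, -5.5, 34.8]
grip_width: -0.001
grasp_force: 17.4
```

The button is bottomed: it travelled about 6 mm and then met a hard stop. Drawing back now.

```bash
python3 -m jog '[{"grip":1,"slide":[0,0,-1],"yaw":0},{"grip":1,"slide":[0,0,-2],"yaw":0},{"grip":1,"slide":[0,0,-3],"yaw":0},{"grip":1,"slide":[0,0,-3],"yaw":0},{"grip":1,"slide":[0,0,-3],"yaw":0},{"grip":1,"slide":[0,0,0],"yaw":0},{"grip":1,"slide":[0,0,0],"yaw":0},{"grip":1,"slide":[0,0,0],"yaw":0}]'
python3 - <<'E'
from h import *
S=manip.camera("side");cv2.imwrite("pics/end.png",S)
E
```

```text
clock: 14.7
position: [0.5587, 0.2801, 0.3625]
ee_rot: [0.218, 0.976, -0.001, -0.001]
ft_force: [-0.6, 0.1, -0.3]
grip_width: -0.002
grasp_force: 0.0
```

View pics/end.png

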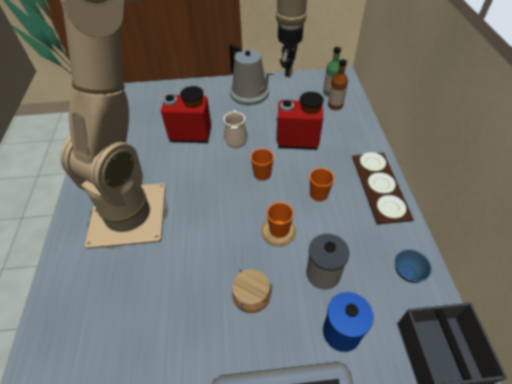

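The gripper is clear above the grinder at (288,60). The cups, canister, jug and coaster stack all stand where they were, and the button at (288,103) is up.

```bash
python3 -c "
from workcell import manip
print(manip.hand_in())"
```

```text
the job is handed in; nothing more can be done
None
```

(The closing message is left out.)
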